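Check the egg drawer's damp and open its desiccant canister

ROBOT

A 6-joint arm with a two-finger parallel gripper is mounted at the origin on the work surface. World frame = base frame: x ahead of the robot, y to its left, z up, the work surface at z = 0. Lengths are in mm, angles in rad, forces in N, time in s.
With the tool pointing down it reaches from about 375 to 975 mm from the base axis. Payload 3.8 kg.
Tool frame: the origin (TCP) lies between the finger pads; the fingertips stand 22 mm ahead of it and the grasp point (between the pads) lies 3 mm ahead of it (bot.tip_reach is the distance from the TCP to the fingertips, in mm); z points along the fingers, y is the line along which they close (so a half turn about z gives the same grasp; the last joint's range is limited). The gripper opens to 85 mm and grips with 20 to 120 N. Pads are 22 mm wide; open, the fingers measure 114 mm over their backs; the gripper's body (76 mm by 85 mm) begins 54 mm behind the grasp point. The pads swing forward as they close: fully open they stand 13 mm farther back than shut.
Start: joints at [1.124, 0.264, 1.604, -0, 1.274, -0.037], TCP at [268.935, 619.106, 253.28] pointing down, gripper open.
Joint ranges: [-2.63, 2.63], [-0.94, 2.18], [0.31, 2.57], [-1.31, 4.45], [0, 2.66], [-2.55, 2.55]. Speed limits (rad/s): [2.57, 2.57, 3.14, 3.14, 3.14, 3.14].

INTERFACE

Orientations are given as a unit quaternion [w, x, y, z].
In Python, from station import bot, read_camera, get_calibration, finder gives the robot as it stands.
- The arm moves only by the shell command python3 -m handwheel 'ROWS' [FORCE]. ROWS is a JSON object of lists of equal length, an entry for each row: "linear": the shift along the tool's x, y, z in cm, a list of three; "turn": the turn, a rotation vector about the tool's x, y, z in degrees, a list of three; "jaw": the closure, from 0 (fully open) to 1 (shut). In form: {"linear": [[x, y, z], ...], "turn": [[ax, ay, az], ...], "jaw": [jaw, ...]}. A call has 1 to 12 rows; each row shifts and turns the commanded pose from where the row before left it, along the tool's axes as they then stand; what a row does not reach is not made up. A row lasts 1/10 s, in which the tool goes at most 50 mm and 8.59 degrees, less where a joint would pass 70% of its speed; a pose out of reach is approached as far as the arm can. A call is refused whole if a number of a shift passes 5 or a number of a turn 8.59, either way. A call with a gripper value outside its range is refused whole. The fingers move at their own pace and stop on an object; FORCE is the grip in N (left out, the last holds). Time passes only in rows, so rows that do not move let the fingers close. It gives the time, the measured TCP pose, the force, the opening and the grip force at its end, in the units of the state.
- bot.sense(): the state, without advancing time (a new reading comes with each control period).
- read_camera(name): name is "scene" or "top" or "wrist"; returns the picture (400x640x3 uint8, blue, green, red); there is no depth.
- get_calibration(name): a dict with "fx", "fy", "cx", "cy" (pixels), "dist_coeffs" ([k1, k2, p1, p2, k3] as OpenCV has them; the pictures are not rectified), "T" (4x4, takes a point from camera to world coordinates). Camera axes: x right, y down, z forward; pixel columns grow to the right and rows downward; lengths in mm; the calibration is good to about 2 mm. A picture is of the moment at which its call begins: read the wrist's pose just before it. get_calibration takes no time and is no camera call; for the wrist camera it gives the pose at the moment of the call.
- bot.sign_off(): hands the job in; it is judged then, once.
Trained networks look in the newest picture that a camera, given by its name, has taken for a name from the list of things; names that differ only in an ending like _2 or _b are one class to them, and where a whole thing is asked for, a point or a joint stands for the part that bears it (a point fixed in the world has none). Each returns a list of dicts, best first, with "p" (0 to 1); they miss things now and then, are a little off and sometimes report something else, mostly with a low value. They report only what shows in the picture. A call takes as long as a camera call. They do not tell look-alikes from the thing itself.
- finder.trace(camera, thing): "mask" (400x640 bool, what is visible of it) and "centre" ([column, row] in pixels, amid what is visible of it).
The state is a dict: "time_s": time; "qpos": joint angles; "dq": joint speeds; "tau": joint torques, N m; "tcp_pos": TCP position; "orientation": TCP orientation; "force": force on the tool from outside, world axes, zero at the start; "wrist_torque": the same for the moment, N m; "gripper_width": finger opening in mm; "grip_force": force on a finger pad.
Only numpy, scipy, OpenCV 4.12 (cv2) and the standard library are available. Lean on these libraries where they do the work, as an engineer would, in place of code of your own. Each camera call takes 0.05 s, during which the arm holds its last target. There are 200 camera calls.

TASK

Take the pen moisture tester from its stand, touch its tip on the left and then the right metal stud on the front rail of the egg drawer (left as seen from the robot), and stand it back in its stand. Then unscrew the cap of the desiccant canister that is held in the clamp, without being told which way its thread runs: try it both ways until it comes loose, lift the cap straight up off the neck, and finish still holding it level in the gripper, clear above its canister. Leave the spare canister's cap and the things around alone.

Things in the scene. Friction and masses are not known exactly. Their poses are not given: they have to be found in the camera images.
- clamp: low grey bench clamp, fixed: base plate 170 x 94 x 8 mm, two rubber-faced jaws up to 50 mm high, screw and T-handle to its -x side (reaching 130 mm from the origin); origin under the middle of the jaws, where the clamped canister stands upright on the base plate
- canister_1: desiccant canister, aluminium, upright, fixed: body 60 mm diameter, 95 mm tall, then a narrower neck, mouth 118 mm above the origin; origin at the centre of the underside, z up. One canister stands in the clamp, the other is a spare in the grey stock tray; they change places from run to run. They look alike but one has a right-hand, one a left-hand thread.
- canister_2: desiccant canister, aluminium, upright, fixed: body 60 mm diameter, 95 mm tall, then a narrower neck, mouth 118 mm above the origin; origin at the centre of the underside, z up. One canister stands in the clamp, the other is a spare in the grey stock tray; they change places from run to run. They look alike but one has a right-hand, one a left-hand thread.
- canister_1_mouth (a point): centre of the mouth of canister_1's neck, z up. Quick-turn thread: turned the tightening way the cap stops hard within 0.15 rad (gripped with 25 N and turned 0.3 rad: over 0.2 N m); the loosening way it turns with under 0.1 N m and lifts straight off when turned 0.85 to 1.3 rad from there (1.1 is the middle; past 1.4 it meets the next thread). Before that it does not lift
- canister_2_mouth (a point): centre of the mouth of canister_2's neck, z up. Quick-turn thread: turned the tightening way the cap stops hard within 0.15 rad (gripped with 25 N and turned 0.3 rad: over 0.2 N m); the loosening way it turns with under 0.1 N m and lifts straight off when turned 0.85 to 1.3 rad from there (1.1 is the middle; past 1.4 it meets the next thread). Before that it does not lift
- cap_1: black ribbed screw cap, 56 mm diameter, 36 mm tall (solid in its upper 14 mm), about 60 g, loose part screwed on canister_1; origin at the centre of its open underside (104 mm above the bench when closed, top at 140 mm), z up
- cap_2: black ribbed screw cap, 56 mm diameter, 36 mm tall (solid in its upper 14 mm), about 60 g, loose part screwed on canister_2; origin at the centre of its open underside (104 mm above the bench when closed, top at 140 mm), z up
- pen: pen moisture tester, black round body 20 mm diameter, total length 165 mm, 80 g, standing tip down in its stand; origin at the tip of its thin steel probe (4 mm diameter; the probe and cone are 35 mm long, then the 20 mm body), z along the pen towards its top. In the stand the tip is 5 mm above the bench and the top 170 mm; the upper 90 mm stand free
- pen_tip (a point): the steel probe tip of the pen (the same point as the origin of pen)
- pen_stand: grey block stand 85 x 75 x 80 mm, fixed, with one upright bevelled hole 23 mm wide in the middle of its top, 40 mm deep to a ledge on which the pen's 20 mm body rests (a narrower hole below takes the probe); origin at the centre of the underside
- egg_drawer: shallow wooden egg drawer 260 x 300 x 55 mm, fixed, full of eggs on white pads that stay below its rim, front rail (28 mm thick, with a brass label holder) on its -x side, towards the robot; origin at the centre of the underside
- stud_left (a point): top centre of the left bright metal measuring stud (14 mm diameter, in a 22 mm black collar, on the drawer's +y side), flat in the top of the drawer's front rail, 56 mm above the bench
- stud_right (a point): top centre of the right bright metal measuring stud (14 mm diameter, in a 22 mm black collar, on the drawer's -y side), 180 mm from the left one
- magnifier: hand lens (magnifier) lying on the bench, 68 mm round with a 85 mm black handle, 18 mm high; bystander
- caliper: steel caliper lying flat, 190 mm long, 9 mm high; bystander
- label_stack: stack of paper labels 60 x 85 x 21 mm; bystander
- egg_on_ring: egg on a wooden ring, 52 mm wide, 76 mm high; bystander
- display_box: clear display box with an egg, 80 x 80 x 83 mm; bystander
- card_tray: cardboard tray with three eggs, 86 x 130 x 63 mm; bystander
- stock_jar: small jar in the stock tray, 48 mm wide, 75 mm high; bystander
- brush: dusting brush lying on the bench, 190 mm long; bystander
Mind the look-alikes: they are no part of the job. What is shaped like the cap_1 but orange is not meant.

How it is judged:
By the outcome, as a careful person would: the job done as asked, in the order asked, and still so for the second after the job is handed in, while the arm keeps its last pose, push and grip.
It also fails if it takes over 72 s, if anything falls off the work surface, if the arm or the gripper's body presses on something with over 40 N, if the wrist force passes 120 N, or if a joint passes its speed limit or range.

## Working session

There is one attempt and no reset: what is moved stays moved. The work goes in short steps, Python scripts to look and compute and a shell command to move; the robot and the scene stay as the last step left them, time stands still between calls to the robot, and variables do not carry over. Pictures are saved under pics/ and viewed, at most 10 in all, crops included, and the job is handed in when it is done.

```bash
mkdir -p pics; ls; cat > h.py <<'E'
import numpy as np, cv2
from station import bot, read_camera, get_calibration, finder
def cam(n):
    c=get_calibration(n); K=np.array([[c['fx'],0,c['cx']],[0,c['fy'],c['cy']],[0,0,1.]]); return K,np.array(c['dist_coeffs'],float),np.array(c['T'],float)
def ray(n,px,z,C=None):
    K,d,T=C or cam(n)
    u=cv2.undistortPoints(np.array(px,float).reshape(-1,1,2),K,d).reshape(-1,2)
    D=np.c_[u,np.ones(len(u))]@T[:3,:3].T; o=T[:3,3]
    return o+D*((z-o[2])/D[:,2])[:,None]
def proj(n,P,C=None):
    K,d,T=C or cam(n); Ti=np.linalg.inv(T)
    r,_=cv2.Rodrigues(Ti[:3,:3]); return cv2.projectPoints(np.array(P,float).reshape(-1,1,3),r,Ti[:3,3],K,d)[0].reshape(-1,2)
E
python3 - <<'E'
from h import *
s=bot.sense(); print(s)
a=read_camera('top'); cv2.imwrite('pics/top.png',a)
b=read_camera('scene'); cv2.imwrite('pics/scene.png',b)
for n in('top','scene'):
    print(n,cam(n)[2].round(3).tolist(), cam(n)[0][0,0])
    for t in ('pen','pen_stand','clamp','canister_1','cap_1','egg_drawer','stud_left','stud_right','pen_tip'):
        try: print(t,[(round(r['p'],2),np.round(r['centre']).tolist(),int(r['mask'].sum())) for r in finder.trace(n,t)][:4])
        except Exception as e: print(t,e)
E
```

```text
pics
{'time_s': 0.0, 'qpos': array([ 1.12412468e+00,  2.64762504e-01,  1.60536016e+00, -1.93450820e-05,
        1.27369007e+00, -3.69051929e-02]), 'dq': array([ 0.00221383,  0.00059808,  0.00108963, -0.00058379,  0.00270176,
       -0.00044776]), 'tau': array([ 3.86879196e-05, -5.15098965e+01, -3.67318583e+01, -2.68506437e-04,
        1.28184340e-02,  7.08554239e-06]), 'tcp_pos': array([268.63669492, 618.50841128, 251.96313537]), 'orientation': array([-2.56810481e-04,  2.03449921e-01,  9.79084724e-01, -1.07996350e-03]), 'force': array([ 0.71452255, -0.03228782, -0.51629831]), 'wrist_torque': array([ 0.09862127, -0.03370936, -0.05824819]), 'grip_force': 0.0, 'gripper_width': 85.25722836777355}
top [[0.017, -0.993, 0.121, 381.264], [-1.0, -0.018, -0.001, 30.572], [0.003, -0.121, -0.993, 1263.766], [0.0, 0.0, 0.0, 1.0]] 397.36881032733135
pen [(0.64, [281.0, 175.0], 8065), (0.63, [447.0, 230.0], 92), (0.4, [377.0, 154.0], 163)]
pen_stand [(0.72, [439.0, 237.0], 782)]
clamp [(0.89, [368.0, 236.0], 1253)]
canister_1 [(0.67, [378.0, 152.0], 210)]
cap_1 [(0.78, [382.0, 140.0], 328), (0.71, 
[... 329 characters left out ...]
.167, -171.922], [-0.002, -0.749, -0.662, 830.627], [0.0, 0.0, 0.0, 1.0]] 366.9570263182704
pen [(0.48, [196.0, 184.0], 206)]
pen_stand [(0.88, [205.0, 205.0], 940), (0.29, [274.0, 197.0], 276)]
clamp [(0.6, [276.0, 215.0], 844), (0.53, [266.0, 242.0], 518), (0.42, [362.0, 223.0], 6077)]
canister_1 [(0.9, [272.0, 264.0], 498), (0.58, [274.0, 200.0], 335), (0.24, [329.0, 179.0], 186)]
cap_1 [(0.9, [263.0, 243.0], 495), (0.84, [243.0, 223.0], 312), (0.76, [275.0, 184.0], 336)]
egg_drawer [(0.96, [361.0, 223.0], 6066), (0.53, [231.0, 267.0], 427)]
stud_left [(0.71, [360.0, 220.0], 6038), (0.24, [400.0, 162.0], 295)]
stud_right [(0.67, [359.0, 220.0], 6140)]
pen_tip [(0.76, [197.0, 185.0], 212)]
```

```bash
python3 - <<'E'
import cv2
a=cv2.imread('pics/top.png')[90:310,150:480]; cv2.imwrite('pics/topc.png',cv2.resize(a,(792,528),interpolation=cv2.INTER_CUBIC))
E
```

```text
(no output)
```

View pics/topc.png

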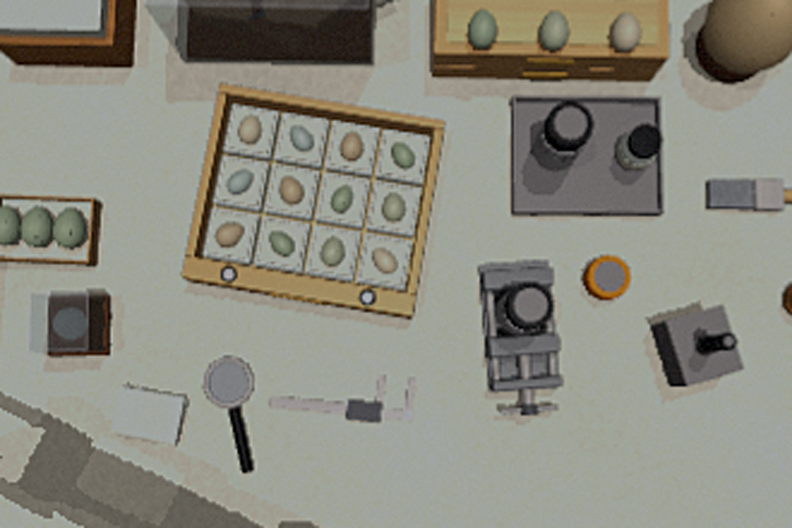

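View pics/scene.png

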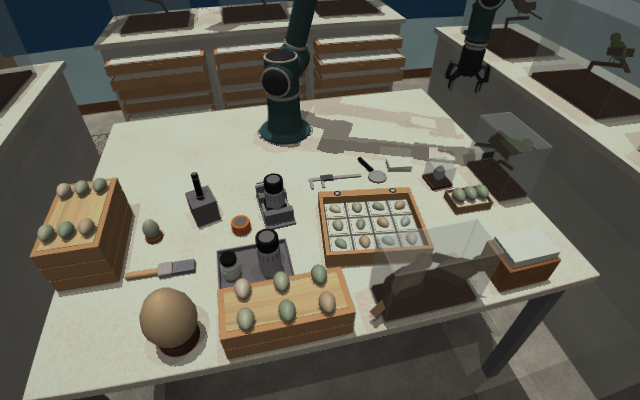

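The top crop shows studs at crop (229,274) and (368,297), the clamped cap at (526,307), and the pen top near (727,342). The scene view shows the pen near (197,185) and the clamped cap near (275,184); the look-alikes are the orange cap and the spare in the tray.

```bash
python3 - <<'E'
from h import *
c=lambda u,v:(150+u/2.4-.3,90+v/2.4-.3)
L=ray('top',[c(229,274),c(368,297)],56);print('studs',L.round(1),np.linalg.norm(L[0]-L[1]))
print('pen top',ray('top',[c(728,342)],170).round(1))
print('cap top',ray('top',[c(529,304)],140).round(1))
a=cv2.imread('pics/scene.png');t=cv2.imread('pics/top.png')
# two-view pen top: scene pen top ~ (195,174)
print('pen scene',ray('scene',[(195.5,174.5)],170).round(1))
print('cap scene top',ray('scene',[(275,177)],140).round(1))
S=ray('top',[c(x,y) for x,y in [(650,318),(722,306),(742,347),(680,366)]],80);print('stand',S.round(1).tolist(),S.mean(0))
J=ray('top',[c(x,y) for x,y in [(489,344),(560,338),(480,268),(550,262)]],50);print(J.round(1).tolist())
s=np.vstack([cv2.resize(a[160:230,170:300],None,fx=6,fy=6,interpolation=cv2.INTER_CUBIC)]);cv2.imwrite('pics/sc2.png',s)
E
```

```text
studs [[526.8 265.6  56. ]
 [500.5  87.6  56. ]] 179.92613101005767
pen top [[ 444.7 -332.2  170. ]]
cap top [[ 487.3 -107.   140. ]]
pen scene [[ 450.6 -329.9  170. ]]
cap scene top [[ 478.  -101.9  140. ]]
stand [[478.1, -265.2, 80.0], [494.7, -355.5, 80.0], [444.0, -379.3, 80.0], [419.2, -301.7, 80.0]] [ 458.98732674 -325.43668275   80.        ]
[[443.8, -67.3, 50.0], [453.0, -157.7, 50.0], [541.1, -55.0, 50.0], [550.4, -144.9, 50.0]]
```

View pics/sc2.png

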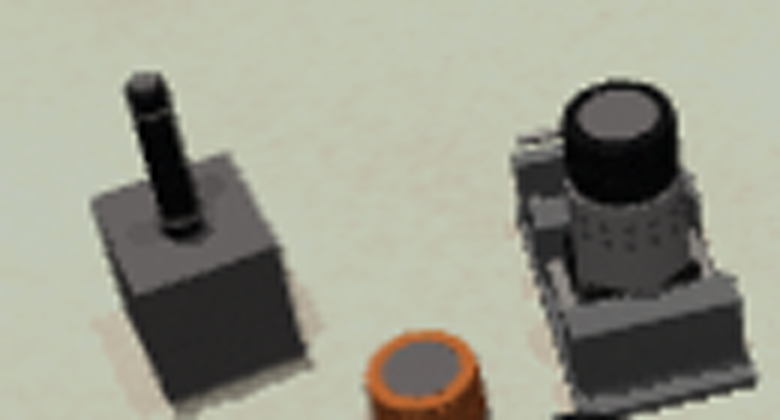

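Scene crop: pen top at about (145,80) and clamped cap top at (622,110) in the 6x crop; clamp geometry is as described. Next I go via the studs, looking with the wrist camera, on to the pen.

```bash
cat >> h.py <<'E'
from scipy.spatial.transform import Rotation as R
def pose():
    s=bot.sense(); q=np.array(s['orientation']); return np.array(s['tcp_pos']),R.from_quat(q[[1,2,3,0]]),s
def yaw(r): y=r.as_matrix()[:,1]; return np.degrees(np.arctan2(y[1],y[0]))
def down(a):  # tool z down, y at angle a deg
    a=np.radians(a); y=np.array([np.cos(a),np.sin(a),0]); z=np.array([0,0,-1.]); return R.from_matrix(np.c_[np.cross(y,z),y,z])
def plan(way,a1,level=True):
    """straight legs [(xyz,n rows)] with yaw spread over all; prints tool-axis rows (cm, deg)"""
    p,r,_=pose(); a0=yaw(r); n=sum(k for _,k in way); i=0; cur=r
    for w,k in way:
        st=(np.array(w,float)-p)/k
        for j in range(k):
            i+=1; nx=down(a0+(a1-a0)*i/n)
            l=cur.inv().apply(st)/10; t=np.degrees((cur.inv()*nx).as_rotvec()); cur=nx
            print(i,l.round(2).tolist(),t.round(2).tolist())
        p=np.array(w,float)
E
python3 - <<'E'
from h import *
plan([((490,180,255),11)],20)
E
```

```text
1 [-3.43, -2.86, -0.02] [0.0, 0.0, 4.23]
2 [-3.64, -2.6, -0.02] [0.0, 0.0, 4.23]
3 [-3.82, -2.32, -0.02] [0.0, 0.0, 4.23]
4 [-3.98, -2.04, -0.02] [0.0, 0.0, 4.23]
5 [-4.12, -1.74, -0.02] [0.0, 0.0, 4.23]
6 [-4.23, -1.43, -0.02] [0.0, 0.0, 4.23]
7 [-4.33, -1.11, -0.02] [0.0, 0.0, 4.23]
8 [-4.4, -0.79, -0.02] [0.0, 0.0, 4.23]
9 [-4.45, -0.46, -0.02] [0.0, 0.0, 4.23]
10 [-4.47, -0.14, -0.02] [0.0, 0.0, 4.23]
11 [-4.47, 0.19, -0.02] [0.0, 0.0, 4.23]
```

```bash
python3 -m handwheel '{"linear":[[-3.4,-2.9,0],[-3.6,-2.6,0],[-3.8,-2.3,0],[-4.0,-2.0,0],[-4.1,-1.7,0],[-4.2,-1.4,0],[-4.3,-1.1,0],[-4.4,-0.8,0],[-4.4,-0.5,0],[-4.5,-0.1,0],[-4.5,0.2,0],[0,0,0]],"turn":[[0,0,4.2],[0,0,4.2],[0,0,4.2],[0,0,4.2],[0,0,4.2],[0,0,4.2],[0,0,4.2],[0,0,4.2],[0,0,4.2],[0,0,4.2],[0,0,4.2],[0,0,0]],"jaw":[0,0,0,0,0,0,0,0,0,0,0,0]}'
python3 - <<'E'
from h import *
C=cam('wrist'); a=read_camera('wrist'); cv2.imwrite('pics/w1.png',a)
print(C[2].round(2).tolist(),C[0][0,0]); p,r,s=pose(); print(p,yaw(r),r.as_matrix()[:,2],s['time_s'])
print(proj('wrist',[[526.8,265.6,56],[500.5,87.6,56]],C))
plan([((480,-100,260),6),((447,-300,260),5)],-36)
E
```

```text
time_s: 2.2
tcp_pos: [492.8, 177.5, 253.6]
orientation: [0.001, 0.574, 0.819, -0.0]
force: [0.9, 0.8, -0.4]
gripper_width: 85.3
grip_force: 0.0
[[0.94, 0.33, 0.1, 469.19], [0.34, -0.9, -0.26, 241.94], [0.0, 0.27, -0.96, 373.54], [0.0, 0.0, 0.0, 1.0]] 284.0758602689312
[491.79171084 179.56837756 253.50996074] 20.06085614106995 [ 4.96615932e-04 -5.42783985e-05 -9.99999875e-01] 2.25
[[372.96076821 115.22807075]
 [295.93129714 249.9810173 ]]
1 [-4.31, -1.78, -0.11] [0.03, 0.01, 5.1]
2 [-4.45, -1.39, -0.11] [0.0, 0.0, 5.1]
3 [-4.56, -0.99, -0.11] [0.0, 0.0, 5.1]
4 [-4.63, -0.58, -0.11] [0.0, 0.0, 5.1]
5 [-4.66, -0.17, -0.11] [0.0, 0.0, 5.1]
6 [-4.66, 0.24, -0.11] [0.0, 0.0, 5.1]
7 [-4.05, 0.08, 0.0] [0.0, 0.0, 5.1]
8 [-4.03, 0.44, 0.0] [0.0, 0.0, 5.1]
9 [-3.97, 0.8, 0.0] [0.0, 0.0, 5.1]
10 [-3.89, 1.15, 0.0] [0.0, 0.0, 5.1]
11 [-3.77, 1.49, 0.0] [0.0, 0.0, 5.1]
```

View pics/w1.png

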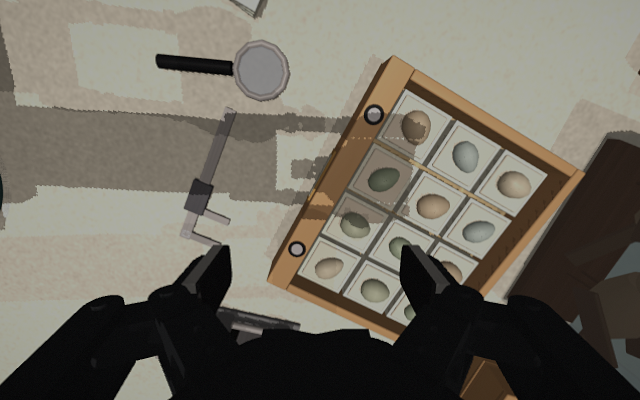

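The wrist view shows the studs at (374,115) and (297,249), within 1 px of my projection, so they are confirmed. Now on to the pen.

```bash
python3 -m handwheel '{"linear":[[-4.3,-1.8,-0.1],[-4.4,-1.4,-0.1],[-4.6,-1.0,-0.1],[-4.6,-0.6,-0.1],[-4.7,-0.2,-0.1],[-4.7,0.2,-0.1],[-4.7,0.1,0],[-4.7,0.4,0],[-4.7,0.8,0],[-4.7,1.1,0],[-4.5,1.5,0],[0,0,0]],"turn":[[0,0,5.1],[0,0,5.1],[0,0,5.1],[0,0,5.1],[0,0,5.1],[0,0,5.1],[0,0,5.1],[0,0,5.1],[0,0,5.1],[0,0,5.1],[0,0,5.1],[0,0,0]],"jaw":[0,0,0,0,0,0,0,0,0,0,0,0]}'
python3 - <<'E'
from h import *
C=cam('wrist'); a=read_camera('wrist'); cv2.imwrite('pics/w2.png',a)
p,r,s=pose(); print(p,yaw(r),s['time_s'])
print(proj('wrist',[[447,-331,170],[447,-331,80],[487,-107,140],[480,-102,140]],C))
E
```

```text
time_s: 3.45
tcp_pos: [432.8, -335.2, 259.4]
orientation: [0.001, 0.891, 0.454, -0.0]
force: [0.4, 0.2, -0.8]
gripper_width: 85.2
grip_force: 0.0
[ 433.30854532 -332.69306167  259.16834841] -35.91406087099086 3.5
[[ 326.18025016  195.721456  ]
 [ 323.10473928  173.50762292]
 [ 177.68902741 -114.85141037]
 [ 164.65285086 -114.81322614]]
```

View pics/w2.png

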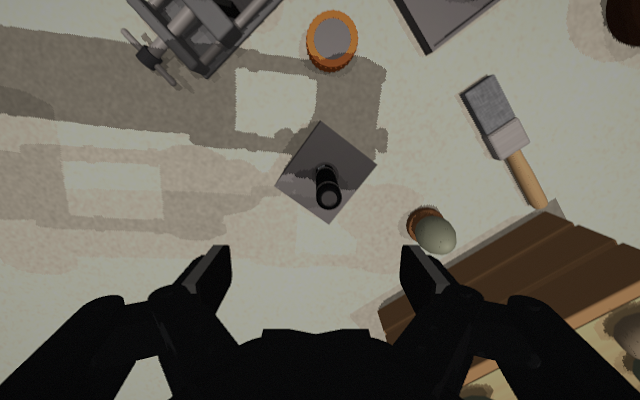

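The pen top is centred at about (328,200) and the pen enters its stand around (324,172). The egg on ring is at (432,233), and a wooden box starts at lower right.

```bash
python3 - <<'E'
from h import *
C=cam('wrist')
print('pen',ray('wrist',[(328.7,200)],170,C).round(1))
cs=ray('wrist',[(320,121),(376,166),(329,223),(275,184)],80,C); print(cs.round(1).tolist(),cs.mean(0).round(1))
for z in(100,150): print(z,ray('wrist',[(380,310),(545,200)],z,C).round(0).tolist())
print('egg',ray('wrist',[(433,235)],60,C).round(0))
# top/scene joint pen
print(ray('scene',[(194.2,173.3)],170).round(1), ray('scene',[(273.7,178.3)],140).round(1))
t=ray('scene',[(170+x/6-.4,160+y/6-.4) for x,y in [(228,155),(92,202),(138,292),(280,243)]],80);print(t.mean(0).round(1))
E
```

```text
pen [[ 447.1 -332.1  170. ]]
[[476.3, -282.1, 80.0], [497.6, -354.2, 80.0], [420.2, -377.7, 80.0], [398.8, -306.9, 80.0]] [ 448.2 -330.2   80. ]
100 [[410.0, -492.0, 100.0], [616.0, -479.0, 100.0]]
150 [[422.0, -454.0, 150.0], [591.0, -443.0, 150.0]]
egg [[ 510. -471.   60.]]
[[ 443.9 -333.8  170. ]] [[ 483.2 -106.5  140. ]]
[ 445.5 -334.5   80. ]
```

```bash
python3 -m handwheel '{"linear":[[0.4,0.5,0],[0.5,0.6,0],[0,0,3.2],[0,0,3.2],[0,0,3.2],[0,0,3.0],[0,0,0]],"turn":[[0,0,0],[0,0,0],[0,0,0],[0,0,0],[0,0,0],[0,0,0],[0,0,0]],"jaw":[0,0,0,0,0,0,0]}' 40
python3 -m handwheel '{"linear":[[0,0,0],[0,0,0],[0,0,0],[0,0,0],[0,0,0]],"turn":[[0,0,0],[0,0,0],[0,0,0],[0,0,0],[0,0,0]],"jaw":[1,1,1,1,1]}' 40
```

```text
time_s: 4.2
tcp_pos: [445.8, -326.2, 128.5]
orientation: [-0.004, 0.889, 0.457, -0.002]
force: [-0.6, 0.8, -0.4]
gripper_width: 85.6
grip_force: 0.0
time_s: 4.7
tcp_pos: [448.4, -331.2, 134.9]
orientation: [0.001, 0.89, 0.456, 0.001]
force: [-0.7, 0.7, 3.1]
gripper_width: 18.9
grip_force: 38.9
```

```bash
python3 - <<'E'
from h import *
p,r,s=pose(); print(p,yaw(r),r.as_matrix()[:,2],s['force'])
E
python3 -m handwheel '{"linear":[[0,0,-1.5],[0,0,-3],[0,0,-4],[0,0,-4],[0,0,-3.5],[0,0,-1],[0,0,0],[0,0,0]],"turn":[[0,0,0],[0,0,0],[0,0,0],[0,0,0],[0,0,0],[0,0,0],[0,0,0],[0,0,0]],"jaw":[1,1,1,1,1,1,1,1]}' 40
python3 - <<'E'
from h import *
C=cam('wrist'); a=read_camera('wrist'); cv2.imwrite('pics/w3.png',a)
p,r,s=pose(); print(p,yaw(r),r.as_matrix()[:,2],s)
print(proj('wrist',[p+[0,0,-128.5],p+[0,0,-93]],C))
plan([((480,-100,305),6),((515,180,302),7),((526.8,265.6,240),4)],20)
E
```

```text
[ 448.3989587  -331.22489793  134.86080628] -35.790871346146545 [ 0.00220263 -0.00169789 -0.99999613] [-0.67111874  0.73773546  3.07584811]
time_s: 5.5
tcp_pos: [446.9, -330.0, 302.0]
orientation: [-0.001, 0.89, 0.456, -0.0]
force: [0.7, 0.5, -1.7]
gripper_width: 19.3
grip_force: 39.6
[ 446.58881464 -329.76793788  301.04928294] -35.78730211356205 [-0.00297406  0.00242722 -0.99999263] {'time_s': 5.55, 'qpos': array([-6.80921556e-01,  1.26261511e-02,  1.80010865e+00,  1.41349388e-05,
        1.33269664e+00, -5.63182235e-02]), 'dq': array([-0.00076594,  0.01263554,  0.01165642,  0.00155125, -0.0007733 ,
        0.00196684]), 'tau': array([-3.55010816e-03, -3.97023833e+01, -3.88667142e+01, -2.44014445e-03,
       -1.51508313e-02,  1.72655984e-05]), 'tcp_pos': array([ 446.58881464, -329.76793788,  301.04928294]), 'orientation': array([-1.75786782e-03,  8.90160781e-01,  4.55642514e-01, -7.70724916e-04]), 'force': array([-0.81640839,  0.14677608, -1.02571933]), 'wrist_torque': array([ 0.04224428,  0.03793911, -0.00112991]), 'grip_force': 39.63018357753754, 'gripper_width': 19.03270456193295}
[[314.62946349 196.73562361]
 [314.36169335 208.64967498]]
1 [3.43, -1.79, -0.06] [-0.22, -0.02, -3.28]
2 [3.53, -1.59, -0.07] [0.0, 0.0, -3.28]
3 [3.61, -1.38, -0.07] [0.0, 0.0, -3.28]
4 [3.69, -1.17, -0.07] [0.0, 0.0, -3.28]
5 [3.75, -0.96, -0.07] [0.0, 0.0, -3.28]
6 [3.8, -0.75, -0.07] [0.0, 0.0, -3.28]
7 [3.98, -0.63, 0.04] [0.0, 0.0, -3.28]
8 [4.01, -0.4, 0.04] [0.0, 0.0, -3.28]
9 [4.03, -0.17, 0.04] [0.0, 0.0, -3.28]
10 [4.03, 0.06, 0.04] [0.0, 0.0, -3.28]
11 [4.02, 0.29, 0.04] [0.0, 0.0, -3.28]
12 [4.0, 0.52, 0.04] [0.0, 0.0, -3.28]
13 [3.96, 0.75, 0.04] [0.0, 0.0, -3.28]
14 [2.09, 0.55, 1.55] [0.0, 0.0, -3.28]
15 [2.05, 0.67, 1.55] [0.0, 0.0, -3.28]
16 [2.01, 0.78, 1.55] [0.0, 0.0, -3.28]
17 [1.96, 0.9, 1.55] [0.0, 0.0, -3.28]
```

View pics/w3.png

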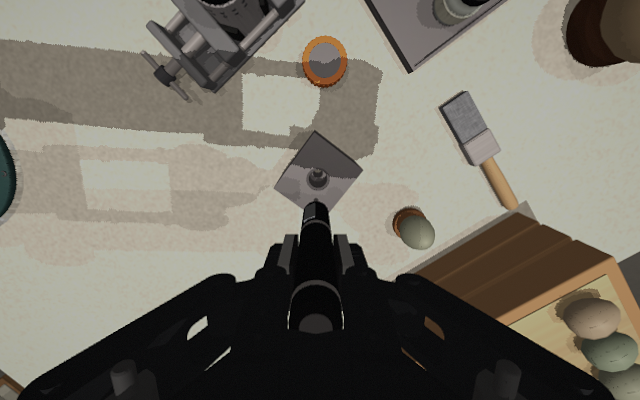

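```bash
python3 - <<'E'
from h import *
C=cam('wrist'); print(proj('wrist',[[447,-331.5,80]],C))
a=cv2.imread('pics/w3.png')[150:260,260:380]; cv2.imwrite('pics/w3c.png',cv2.resize(a,None,fx=5,fy=5,interpolation=cv2.INTER_CUBIC))
E
```

```text
[[316.82365248 177.82288493]]
```

View pics/w3c.png

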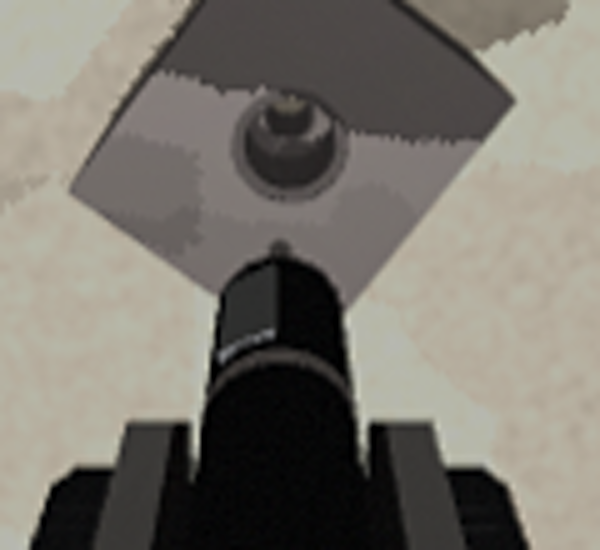

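The 5x crop shows the tip hanging straight at (316,198) and the empty hole at (318,179). Both match the prediction within 2 px, so the pen is upright in the grip. Now to the left stud.

```bash
python3 -m handwheel '{"linear":[[3.4,-1.8,0],[3.5,-1.6,0],[3.6,-1.4,0],[3.7,-1.2,0],[3.7,-1.0,0],[3.8,-0.7,0],[4.0,-0.6,0],[4.0,-0.4,0],[4.0,-0.2,0],[4.0,0,0],[4.0,0.3,0],[4.0,0.5,0]],"turn":[[-0.2,0,-3.3],[0,0,-3.3],[0,0,-3.3],[0,0,-3.3],[0,0,-3.3],[0,0,-3.3],[0,0,-3.3],[0,0,-3.3],[0,0,-3.3],[0,0,-3.3],[0,0,-3.3],[0,0,-3.3]],"jaw":[1,1,1,1,1,1,1,1,1,1,1,1]}'
python3 -m handwheel '{"linear":[[4.0,0.8,0],[3.4,0.8,1],[3.0,0.9,1.8],[1.8,0.5,1.6],[0,0,1],[0,0,0],[0,0,0]],"turn":[[0,0,-3.3],[0,0,-3.3],[0,0,-3.3],[0,0,-3.3],[0,0,-2],[0,0,0],[0,0,0]],"jaw":[1,1,1,1,1,1,1]}'
python3 - <<'E'
from h import *
p,r,s=pose(); print(p,yaw(r),r.as_matrix()[:,2],s['force'],s['gripper_width'])
plan([((526.8,265.6,195),3)],20)
E
```

```text
time_s: 6.75
tcp_pos: [506.9, 139.5, 299.8]
orientation: [0.0, 0.682, 0.731, -0.002]
force: [1.7, 0.1, -0.2]
gripper_width: 19.2
grip_force: 39.6
time_s: 7.45
tcp_pos: [520.7, 262.1, 246.7]
orientation: [0.001, 0.581, 0.814, -0.001]
force: [0.1, 0.5, -1.0]
gripper_width: 19.0
grip_force: 39.6
[520.68332567 262.11466037 246.73621007] 18.975739271350008 [-7.02034643e-06 -3.66668809e-03 -9.99993278e-01] [ 0.09911319  0.4586973  -1.01710081] 18.986416546618443
1 [0.05, 0.23, 1.72] [-0.07, 0.2, -0.34]
2 [0.04, 0.23, 1.72] [0.0, 0.0, -0.34]
3 [0.04, 0.23, 1.72] [0.0, 0.0, -0.34]
```

```bash
python3 -m handwheel '{"linear":[[0,0.3,1.5],[0.1,0.3,2.0],[0,0.1,1.4],[0,0,0.5],[0,0,0],[0,0,0]],"turn":[[0,0.2,-0.5],[0,0,-0.5],[0,0,0],[0,0,0],[0,0,0],[0,0,0]],"jaw":[1,1,1,1,1,1]}'
python3 - <<'E'
from h import *
C=cam('wrist'); a=read_camera('wrist');p,r,s=pose(); print(p,s['force'],r.as_matrix()[:,2])
print(proj('wrist',[[526.8,265.6,56],p+[0,0,-130]],C).round(1))
c=a[130:260,260:380]; cv2.imwrite('pics/w4c.png',cv2.resize(c,None,fx=4,fy=4,interpolation=cv2.INTER_CUBIC))
E
```

```text
time_s: 8.05
tcp_pos: [528.2, 266.2, 194.9]
orientation: [0.001, 0.574, 0.819, 0.001]
force: [-0.2, -0.1, -1.9]
gripper_width: 19.0
grip_force: 39.6
[528.43638669 266.40800912 195.373914  ] [ 0.01060152 -1.43044623 -0.99643077] [ 0.00324751  0.00201048 -0.99999271]
[[313.2 194.1]
 [315.2 196.5]]
```

View pics/w4c.png

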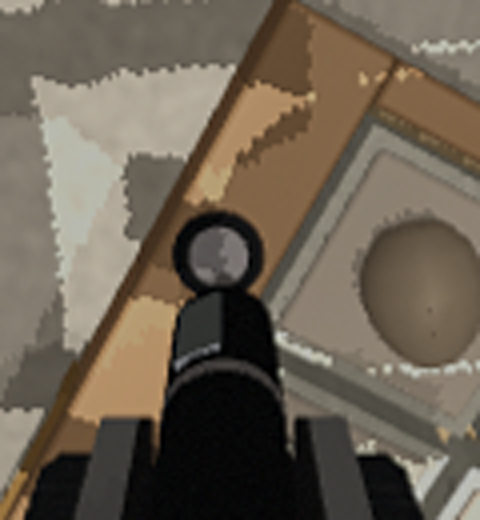

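The crop shows the stud at (314,193) and the pen tip just short of it, about 1.5 mm off in x and y. I correct by 1.5 mm and descend.

```bash
H='python3 -m handwheel'; python3 -m handwheel '{"linear":[[0.15,-0.15,0.4],[0,0,0.4],[0,0,0.1],[0,0,0]],"turn":[[0,0,0],[0,0,0],[0,0,0],[0,0,0]],"jaw":[1,1,1,1]}'
python3 -m handwheel '{"linear":[[0,0,0.1],[0,0,0]],"turn":[[0,0,0],[0,0,0]],"jaw":[1,1]}'
```

```text
time_s: 8.5
tcp_pos: [526.0, 267.3, 185.8]
orientation: [0.0, 0.573, 0.819, 0.001]
force: [-0.4, -0.7, 2.2]
gripper_width: 19.1
grip_force: 39.8
time_s: 8.7
tcp_pos: [526.3, 267.4, 185.6]
orientation: [0.001, 0.573, 0.819, 0.002]
force: [-1.5, -1.4, 5.8]
gripper_width: 18.9
grip_force: 40.3
```

Left stud touched (about 6 N). Now the right one.

```bash
python3 -m handwheel '{"linear":[[0,0,-1.2],[0,0,-2],[-3.1,-1.7,0],[-3.2,-1.7,0],[-3.2,-1.7,0],[-3.2,-1.7,0],[-3.1,-1.8,0],[0,0,0],[0,0,0],[0,0,1.2],[0,0,0.9],[0,0,0]],"turn":[[0,0,0],[0,0,0],[0,0,0],[0,0,0],[0,0,0],[0,0,0],[0,0,0],[0,0,0],[0,0,0],[0,0,0],[0,0,0],[0,0,0]],"jaw":[1,1,1,1,1,1,1,1,1,1,1,1]}'
python3 - <<'E'
from h import *
p,r,s=pose(); print(p,yaw(r),s['force'],r.as_matrix()[:,2])
C=cam('wrist'); a=read_camera('wrist')
print(proj('wrist',[[500.5,87.6,56],p+[0,0,-130]],C).round(1))
print('d to target',r.inv().apply(np.array([500,89.4,186])-p).round(1))
c=a[130:260,260:380]; g=cv2.cvtColor(c,cv2.COLOR_BGR2GRAY); cv2.imwrite('pics/w5c.png',cv2.resize(c,None,fx=4,fy=4,interpolation=cv2.INTER_CUBIC))
E
```

```text
time_s: 9.9
tcp_pos: [497.6, 90.0, 192.5]
orientation: [-0.001, 0.573, 0.82, -0.0]
force: [-0.6, 0.4, 0.3]
gripper_width: 18.8
grip_force: 39.6
[497.61829781  89.97980342 192.52450023] 20.107220533331624 [-0.59091399  0.35091837  0.27465613] [-2.82578472e-03  8.62895373e-04 -9.99995635e-01]
[[317.6 198.1]
 [315.6 196.6]]
d to target [-1.4  2.1  6.5]
```

View pics/w5c.png

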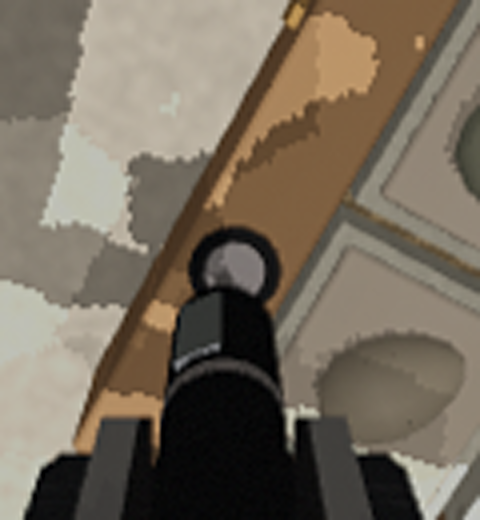

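The right stud is at (318,196), the pen about 2 mm left of it; I shift +2 mm along tool y and descend.

```bash
python3 -m handwheel '{"linear":[[-0.05,0.2,0.3],[0,0,0.3],[0,0,0.15],[0,0,0]],"turn":[[0,0,0],[0,0,0],[0,0,0],[0,0,0]],"jaw":[1,1,1,1]}'
python3 -m handwheel '{"linear":[[0,0,0.1],[0,0,0]],"turn":[[0,0,0],[0,0,0]],"jaw":[1,1]}'
python3 - <<'E'
from h import *
p,r,s=pose(); print(p,yaw(r),s['force'],r.as_matrix()[:,2])
E
```

```text
time_s: 10.35
tcp_pos: [501.1, 89.5, 187.4]
orientation: [0.0, 0.573, 0.819, 0.001]
force: [-0.4, 0.4, -1.1]
gripper_width: 18.6
grip_force: 39.6
time_s: 10.55
tcp_pos: [501.3, 89.5, 186.7]
orientation: [0.0, 0.573, 0.819, 0.001]
force: [-0.7, -0.6, -1.5]
gripper_width: 18.9
grip_force: 39.6
[501.2599729   89.45232266 186.65628192] 20.014626355042456 [-0.70284592 -0.60098996 -1.46534516] [ 0.001788    0.00136746 -0.99999747]
```

```bash
python3 -m handwheel '{"linear":[[0,0,0.1],[0,0,0]],"turn":[[0,0,0],[0,0,0]],"jaw":[1,1]}'
python3 -m handwheel '{"linear":[[0,0,0.08],[0,0,0]],"turn":[[0,0,0],[0,0,0]],"jaw":[1,1]}'
python3 - <<'E'
from h import *
p,r,s=pose(); print(p,yaw(r),s['force'],r.as_matrix()[:,2])
E
```

```text
time_s: 10.75
tcp_pos: [501.5, 89.5, 185.9]
orientation: [0.001, 0.573, 0.819, 0.001]
force: [0.9, 0.3, 0.8]
gripper_width: 18.8
grip_force: 39.8
time_s: 10.95
tcp_pos: [501.7, 89.5, 185.6]
orientation: [0.001, 0.573, 0.819, 0.001]
force: [-0.6, 0.4, 3.4]
gripper_width: 19.0
grip_force: 40.2
[501.67694592  89.49967329 185.62980946] 20.02045550345005 [-0.60138502  0.38870569  3.38596189] [ 0.00267547  0.00139434 -0.99999545]
```

Right stud touched too. Back over the stand.

```bash
python3 - <<'E'
from h import *
plan([((500,89,240),2),((490,-30,303),4),((470,-140,303),4),((448.4,-331.2,300),6)],-35.8)
E
```

```text
1 [0.01, -0.08, -2.72] [0.17, -0.03, 3.49]
2 [-0.0, -0.09, -2.72] [0.0, 0.0, 3.49]
3 [-2.84, -0.91, -1.58] [0.0, 0.0, 3.49]
4 [-2.89, -0.74, -1.58] [0.0, 0.0, 3.49]
5 [-2.93, -0.56, -1.58] [0.0, 0.0, 3.49]
6 [-2.96, -0.38, -1.58] [0.0, 0.0, 3.49]
7 [-2.76, -0.46, 0.0] [0.0, 0.0, 3.49]
8 [-2.78, -0.29, 0.0] [0.0, 0.0, 3.49]
9 [-2.79, -0.12, 0.0] [0.0, 0.0, 3.49]
10 [-2.79, 0.05, 0.0] [0.0, 0.0, 3.49]
11 [-3.17, 0.47, 0.05] [0.0, 0.0, 3.49]
12 [-3.14, 0.66, 0.05] [0.0, 0.0, 3.49]
13 [-3.09, 0.85, 0.05] [0.0, 0.0, 3.49]
14 [-3.03, 1.04, 0.05] [0.0, 0.0, 3.49]
15 [-2.97, 1.22, 0.05] [0.0, 0.0, 3.49]
16 [-2.89, 1.4, 0.05] [0.0, 0.0, 3.49]
```

```bash
python3 -m handwheel '{"linear":[[0,-0.1,-2.7],[0,-0.1,-2.7],[-2.8,-0.9,-1.6],[-2.9,-0.7,-1.6],[-2.9,-0.6,-1.6],[-3.0,-0.4,-1.6],[-2.8,-0.5,0],[-2.8,-0.3,0],[-2.8,-0.1,0],[-2.8,0.1,0],[-3.2,0.5,0],[-3.1,0.7,0]],"turn":[[0.2,0,3.5],[0,0,3.5],[0,0,3.5],[0,0,3.5],[0,0,3.5],[0,0,3.5],[0,0,3.5],[0,0,3.5],[0,0,3.5],[0,0,3.5],[0,0,3.5],[0,0,3.5]],"jaw":[1,1,1,1,1,1,1,1,1,1,1,1]}'
python3 -m handwheel '{"linear":[[-3.1,0.9,0],[-3.0,1.0,0],[-3.0,1.2,0],[-2.9,1.4,0],[0,0,0],[0,0,0]],"turn":[[0,0,3.5],[0,0,3.5],[0,0,3.5],[0,0,3.5],[0,0,0],[0,0,0]],"jaw":[1,1,1,1,1,1]}'
python3 - <<'E'
from h import *
plan([((448.4,-331.2,225),3)],-35.8)
p,r,s=pose(); print(p,yaw(r),r.as_matrix()[:,2])
E
```

```text
time_s: 12.15
tcp_pos: [462.1, -205.6, 302.4]
orientation: [-0.001, 0.83, 0.558, -0.001]
force: [0.3, -0.1, -0.6]
gripper_width: 18.7
grip_force: 39.6
time_s: 12.75
tcp_pos: [447.2, -332.3, 302.0]
orientation: [-0.001, 0.891, 0.454, -0.001]
force: [-0.4, 0.4, -0.5]
gripper_width: 18.8
grip_force: 39.6
1 [0.05, 0.02, 2.57] [-0.17, 0.01, -0.08]
2 [0.05, 0.01, 2.57] [0.0, 0.0, -0.08]
3 [0.05, 0.01, 2.57] [0.0, 0.0, -0.08]
[ 447.20304934 -332.3440345   302.00654978] -36.046132243476336 [-0.00246028  0.00159311 -0.9999957 ]
```

```bash
python3 -m handwheel '{"linear":[[0.1,0,2.5],[0,0,2.7],[0,0,2.5],[0,0,0],[0,0,0]],"turn":[[-0.2,0,-0.2],[0,0,0],[0,0,0],[0,0,0],[0,0,0]],"jaw":[1,1,1,1,1]}'
python3 - <<'E'
from h import *
C=cam('wrist'); read_camera('wrist');plan([((448.4,-331.2,215),1)],-35.8)
p,r,s=pose(); print(p,yaw(r),r.as_matrix()[:,2],s['force'])
E
```

```text
time_s: 13.25
tcp_pos: [448.2, -330.2, 225.7]
orientation: [0.0, 0.89, 0.456, -0.0]
force: [-0.2, -0.5, 0.0]
gripper_width: 18.8
grip_force: 39.6
1 [-0.05, -0.03, 1.2] [0.19, 0.04, 0.09]
[ 448.92259026 -330.99492342  226.97036591] -35.71373158276738 [ 0.00234713 -0.00248874 -0.99999415] [ 0.66432391  0.50012248 -0.61471572]
```

```bash
python3 -m handwheel '{"linear":[[-0.03,0,1.5],[0,0,2.0],[0,0,2.0],[0,0,0.8],[0,0,0]],"turn":[[0.1,0,0],[0,0,0],[0,0,0],[0,0,0],[0,0,0]],"jaw":[1,1,1,1,1]}'
python3 - <<'E'
from h import *
p,r,s=pose(); print(p,yaw(r),r.as_matrix()[:,2],s['force'])
E
```

```text
time_s: 13.8
tcp_pos: [447.7, -331.2, 161.7]
orientation: [-0.0, 0.89, 0.456, -0.001]
force: [1.1, 0.7, 0.4]
gripper_width: 18.6
grip_force: 39.6
[ 447.65097798 -331.24811273  161.73200388] -35.78005343786512 [-1.41922522e-03  3.64435745e-04 -9.99998926e-01] [1.13645263 0.68445491 0.44744707]
```

```bash
python3 -m handwheel '{"linear":[[0,0,1.2],[0,0,1.0],[0,0,0.3],[0,0,0]],"turn":[[0,0,0],[0,0,0],[0,0,0],[0,0,0]],"jaw":[1,1,1,1]}'
python3 - <<'E'
from h import *
p,r,s=pose(); print(p,r.as_matrix()[:,2],s['force'])
E
```

```text
time_s: 14.2
tcp_pos: [447.7, -331.4, 137.0]
orientation: [-0.0, 0.89, 0.456, -0.001]
force: [-0.9, 0.9, -0.8]
gripper_width: 19.1
grip_force: 39.6
[ 447.68726719 -331.43653757  137.02153479] [-1.14471703e-03 -8.27337147e-05 -9.99999341e-01] [-0.90177355  0.86617593 -0.79698493]
```

```bash
python3 -m handwheel '{"linear":[[0,0,0.15],[0,0,0],[0,0,0],[0,0,0],[0,0,0],[0,0,0],[0,0,-2],[0,0,-4],[0,0,-4],[0,0,-3],[0,0,0],[0,0,0]],"turn":[[0,0,0],[0,0,0],[0,0,0],[0,0,0],[0,0,0],[0,0,0],[0,0,0],[0,0,0],[0,0,0],[0,0,0],[0,0,0],[0,0,0]],"jaw":[1,1,0,0,0,0,0,0,0,0,0,0]}'
python3 - <<'E'
from h import *
C=cam('wrist'); a=read_camera('wrist'); cv2.imwrite('pics/w6.png',a)
p,r,s=pose(); print(p,yaw(r),s['time_s'])
print(proj('wrist',[[447,-332,170]],C))
print([(round(q['p'],2),np.round(q['centre']).tolist(),int(q['mask'].sum())) for q in finder.trace('wrist','pen')][:3])
plan([((483,-180,262),5)],-13)
E
```

```text
time_s: 15.4
tcp_pos: [448.5, -331.9, 267.3]
orientation: [0.001, 0.89, 0.456, 0.0]
force: [-0.4, 0.8, -0.7]
gripper_width: 85.5
grip_force: 0.0
[ 447.74062204 -331.3101779   265.69539458] -35.780322491840415 15.45
[[312.94883797 208.47335581]]
[(0.95, [315.0, 199.0], 896)]
1 [2.87, -1.19, 0.06] [-0.13, 0.03, -4.56]
2 [2.95, -0.96, 0.05] [0.0, 0.0, -4.56]
3 [3.02, -0.72, 0.05] [0.0, 0.0, -4.56]
4 [3.07, -0.48, 0.05] [0.0, 0.0, -4.56]
5 [3.09, -0.23, 0.05] [0.0, 0.0, -4.56]
```

```bash
python3 -m handwheel '{"linear":[[2.9,-1.2,0],[2.9,-1.0,0],[3.0,-0.7,0],[3.1,-0.5,0],[3.1,-0.2,0],[0,0,0],[0,0,0]],"turn":[[0,0,-4.6],[0,0,-4.6],[0,0,-4.6],[0,0,-4.6],[0,0,-4.5],[0,0,0],[0,0,0]],"jaw":[0,0,0,0,0,0,0]}'
python3 - <<'E'
from h import *
C=cam('wrist'); a=read_camera('wrist'); cv2.imwrite('pics/w7.png',a)
p,r,s=pose(); print(p,yaw(r),s['time_s'])
print(proj('wrist',[[485,-106.5,140]],C))
for q in finder.trace('wrist','cap_1')[:3]: print(round(q['p'],2),np.round(q['centre']).tolist(),int(q['mask'].sum()))
E
```

```text
time_s: 16.2
tcp_pos: [482.5, -179.6, 264.4]
orientation: [-0.001, 0.782, 0.624, -0.001]
force: [0.1, -0.1, -0.3]
gripper_width: 85.2
grip_force: 0.0
[ 482.5557833  -180.23987423  264.73271319] -12.883419635743783 16.25
[[298.7325363  114.14882102]]
0.82 [304.0, 116.0] 3661
0.75 [567.0, 114.0] 5695
0.63 [363.0, 196.0] 1641
```

View pics/w7.png

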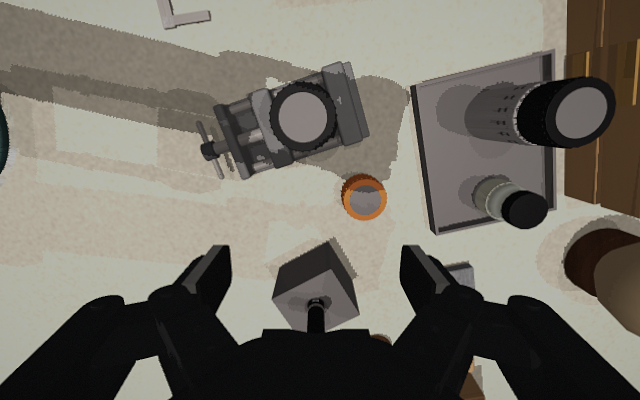

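The pen stands in its stand again at (315,315), and the clamped cap's top is centred at about (304,115). No more pictures after this; I use numeric measurements from here.

```bash
python3 - <<'E'
from h import *
C=cam('wrist'); a=cv2.imread('pics/w7.png'); g=cv2.cvtColor(a,cv2.COLOR_BGR2GRAY)
m=np.zeros_like(g); m[80:150,268:340]=255
b=((g>70)&(m>0)).astype(np.uint8); n,l,st,ce=cv2.connectedComponentsWithStats(b); k=l[115,303]; print('disc',st[k],ce[k])
d=ce[k]
P=ray('wrist',[d],140,C)[0]; print(P)
ks=[q for q in finder.trace('wrist','cap_1') if abs(q['centre'][0]-304)<10][0]['mask']
ys,xs=np.where(ks); print(xs.min(),xs.max(),ys.min(),ys.max())
# top-view check
t=cv2.cvtColor(cv2.imread('pics/top.png'),cv2.COLOR_BGR2GRAY); b=((t>75)).astype(np.uint8); sub=t[205:232,358:382]; bb=(sub>70).astype(np.uint8); n,l,st,ce=cv2.connectedComponentsWithStats(bb); k=l[13,12]; print(k,st[k],ce[k]+[358,205], ray('top',[ce[k]+[358,205]],140))
p,r,s=pose(); print('shift',r.inv().apply(P-p).round(1),s['time_s'])
E
```

```text
disc [ 279   92   48   51 1946] [302.4270298  116.83144913]
[ 487.85683166 -110.44042329  140.        ]
269 336 81 151
2 [  6   5  14  14 163] [370.60736196 216.52147239] [[ 486.8681084  -108.41652578  140.        ]]
shift [ 70.  -10.6 125.3] 16.35
```

```bash
python3 -m handwheel '{"linear":[[3.5,-0.5,1.5],[3.5,-0.7,1.5],[0,0,1],[0,0,0],[0,0,0]],"turn":[[0,0,0],[0,0,0],[0,0,0],[0,0,0],[0,0,0]],"jaw":[0,0,0,0,0]}' 25
python3 - <<'E'
from h import *
C=cam('wrist'); a=read_camera('wrist'); cv2.imwrite('pics/w8.png',a)
p,r,s=pose(); print(p,yaw(r),r.as_matrix()[:,2],s['qpos'][5])
q=proj('wrist',[[487,-109,140]],C)[0]; print(q)
g=cv2.cvtColor(a,cv2.COLOR_BGR2GRAY); b=(g>70).astype(np.uint8); n,l,st,ce=cv2.connectedComponentsWithStats(b); k=l[int(q[1]),int(q[0])]; print(st[k],ce[k])
for z in finder.trace('wrist','cap_1')[:3]: 
    ys,xs=np.where(z['mask']);print(round(z['p'],2),z['centre'],xs.min(),xs.max(),ys.min(),ys.max())
print(ray('wrist',[ce[k]],140,C), 'row',g[int(q[1]),240:400:4])
E
```

```text
time_s: 16.85
tcp_pos: [487.1, -110.5, 226.2]
orientation: [0.0, 0.782, 0.623, -0.001]
force: [-0.5, 0.1, 0.9]
gripper_width: 85.2
grip_force: 0.0
[ 487.4948693  -110.69135054  226.68563182] -12.966058747014479 [ 5.63751159e-04 -1.42884236e-03 -9.99998820e-01] -0.045517957848966506
[314.22481472 209.67158955]
[    0     0   640   400 89920] [391.22517794 274.22905916]
0.84 [314.3, 206.4] 278 351 166 242
0.81 [374.1, 254.9] 350 399 230 281
0.8 [595.0, 198.8] 542 639 162 239
[[ 535.77304271 -176.86218915  140.        ]] row [105  50  75  42  73 122 122 121 105 121   9  11  14  55  67  51  55  55
  54  54  57  54  54  55  55  54  10   8 191 108 108 142 182 181 171 179
 187 182 180 187]
```

```bash
python3 - <<'E'
from h import *
C=cam('wrist'); a=cv2.imread('pics/w8.png'); g=cv2.cvtColor(a,cv2.COLOR_BGR2GRAY)
b=(g>35).astype(np.uint8); m=np.zeros_like(b); cv2.circle(m,(314,207),33,1,-1); b&=m
b=cv2.morphologyEx(b,cv2.MORPH_OPEN,np.ones((5,5),np.uint8)); n,l,st,ce=cv2.connectedComponentsWithStats(b); k=l[207,314]; print(n,st[k],ce[k])
cs=max(cv2.findContours((l==k).astype(np.uint8),0,2)[0],key=cv2.contourArea); e=cv2.fitEllipse(cs); print(e)
print(ray('wrist',[ce[k],e[0],(st[k][0]+st[k][2]/2-.5,st[k][1]+st[k][3]/2-.5)],140,C).round(1))
E
```

```text
2 [ 289  185   52   50 2050] [314.93512195 209.53707317]
((315.0120849609375, 209.54605102539062), (49.10980224609375, 51.51466751098633), 87.6830062866211)
[[ 488.2 -109.5  140. ]
 [ 488.2 -109.5  140. ]
 [ 487.8 -109.4  140. ]]
```

```bash
python3 -m handwheel '{"linear":[[0.15,0,2],[0,0,3],[0,0,3],[0,0,2],[0,0,0],[0,0,0],[0,0,0]],"turn":[[0,0,0],[0,0,0],[0,0,0],[0,0,0],[0,0,0],[0,0,0],[0,0,0]],"jaw":[0,0,0,0,0,0,0]}' 25
python3 -m handwheel '{"linear":[[0,0,0],[0,0,0],[0,0,0],[0,0,0]],"turn":[[0,0,0],[0,0,0],[0,0,0],[0,0,0]],"jaw":[1,1,1,1]}' 25
python3 - <<'E'
from h import *
p,r,s=pose(); print(p,yaw(r),r.as_matrix()[:,2],s['qpos'][5],s['force'],s['wrist_torque'])
E
```

```text
time_s: 17.65
tcp_pos: [489.0, -108.8, 128.0]
orientation: [0.002, 0.782, 0.623, 0.001]
force: [0.2, -0.3, 0.9]
gripper_width: 85.7
grip_force: 0.0
time_s: 18.05
tcp_pos: [488.3, -108.2, 127.5]
orientation: [0.001, 0.782, 0.623, 0.0]
force: [-1.6, 0.4, 5.4]
gripper_width: 55.3
grip_force: 25.8
[ 488.27087424 -108.24474424  127.48260713] -12.867947987175532 [ 0.00169887 -0.00147038 -0.99999748] -0.04211594011269744 [-1.55179514  0.42106524  5.43876698] [0.0111224  0.25716899 0.02656061]
```

```bash
python3 -m handwheel '{"linear":[[0,0,0],[0,0,0],[0,0,0],[0,0,0],[0,0,0]],"turn":[[0,0,-4.3],[0,0,-4.3],[0,0,-4.3],[0,0,-4.3],[0,0,0]],"jaw":[1,1,1,1,1]}' 25
python3 - <<'E'
from h import *
p,r,s=pose(); print(p,yaw(r),s['qpos'][5],s['force'],s['wrist_torque'],s['grip_force'])
E
```

```text
time_s: 18.55
tcp_pos: [488.4, -107.7, 127.4]
orientation: [0.001, 0.679, 0.734, 0.0]
force: [-0.1, 0.7, 6.2]
gripper_width: 55.3
grip_force: 25.9
[ 488.39163161 -107.72924097  127.44878132] 4.412478725311742 -0.34387081650268286 [-0.06594543  0.72857386  6.23216355] [0.24688338 0.19400877 0.02822218] 25.853387117385864
```

Counter-clockwise turns freely (0.03 N m), so that is the loosening way. I continue to about 1.03 rad.

```bash
python3 -m handwheel '{"linear":[[0,0,0],[0,0,0],[0,0,0],[0,0,0],[0,0,0],[0,0,0],[0,0,0],[0,0,0]],"turn":[[0,0,-6],[0,0,-6],[0,0,-6],[0,0,-6],[0,0,-6],[0,0,-6],[0,0,-5.7],[0,0,0]],"jaw":[1,1,1,1,1,1,1,1]}' 35
python3 - <<'E'
from h import *
p,r,s=pose(); print(p,yaw(r),s['qpos'][5],s['force'],s['wrist_torque'],s['grip_force'])
E
```

```text
time_s: 19.35
tcp_pos: [488.0, -107.9, 127.5]
orientation: [0.001, 0.373, 0.928, -0.0]
force: [-2.7, 1.1, 7.5]
gripper_width: 55.0
grip_force: 35.6
[ 487.96671466 -107.9177865   127.47156385] 46.1575594168426 -1.072273808596802 [-2.71275807  1.11362155  7.47169346] [0.13984093 0.35589643 0.01463681] 35.57879626750946
```

Turned 1.03 rad at low torque. Now a gentle lift.

```bash
python3 -m handwheel '{"linear":[[0,0,-0.3],[0,0,-0.3],[0,0,-0.3],[0,0,0]],"turn":[[0,0,0],[0,0,0],[0,0,0],[0,0,0]],"jaw":[1,1,1,1]}' 35
python3 - <<'E'
from h import *
p,r,s=pose(); print(p,yaw(r),r.as_matrix()[:,2],s['force'],s['wrist_torque'],s['grip_force'])
E
```

```text
time_s: 19.75
tcp_pos: [487.7, -108.1, 135.5]
orientation: [0.0, 0.374, 0.927, -0.0]
force: [-0.3, -0.5, -0.3]
gripper_width: 54.9
grip_force: 37.0
[ 487.71515828 -108.06842169  135.50391658] 46.020242404650624 [ 4.71766349e-04 -9.78864467e-04 -9.99999410e-01] [-0.32115177 -0.45240816 -0.27315434] [ 0.04645307 -0.04441765 -0.00500964] 36.96646213531494
```

```bash
python3 -m handwheel '{"linear":[[0,0,-0.8],[0,0,-1],[0,0,-1.2],[0,0,-1.5],[0,0,-1.5],[0,0,-1],[0,0,0],[0,0,0],[0,0,0],[0,0,0]],"turn":[[0,0,0],[0,0,0],[0,0,0],[0,0,0],[0,0,0],[0,0,0],[0,0,0],[0,0,0],[0,0,0],[0,0,0]],"jaw":[1,1,1,1,1,1,1,1,1,1]}' 35
python3 - <<'E'
from h import *
p,r,s=pose(); print(p,r.as_matrix()[:,2],s['force'],s['dq'].round(3),s['gripper_width'])
for n in('scene','wrist'):
    read_camera(n); C=cam(n)
    print(n,'cap held/closed, pen:',proj(n,[[488,-108,p[2]-128+122],[488,-108,122],[447,-332,125]]).round().tolist())
    for t in('cap_1','pen'): print(t,[(round(q['p'],2),np.round(q['centre']).tolist(),int(q['mask'].sum())) for q in finder.trace(n,t)][:4])
E
```

```text
time_s: 20.75
tcp_pos: [486.8, -107.8, 204.1]
orientation: [-0.001, 0.374, 0.927, -0.0]
force: [0.2, -0.8, -0.3]
gripper_width: 54.7
grip_force: 37.0
[ 486.83413735 -107.77816801  204.14222032] [-1.95190710e-03 -2.75809620e-04 -9.99998057e-01] [ 0.18194582 -0.82977973 -0.26677721] [ 0.001  0.001 -0.002  0.001  0.001 -0.003] 54.7253726531901
scene cap held/closed, pen: [[272.0, 164.0], [274.0, 184.0], [198.0, 186.0]]
cap_1 [(0.74, [270.0, 164.0], 294), (0.65, [241.0, 225.0], 310), (0.62, [267.0, 241.0], 517)]
pen [(0.69, [196.0, 188.0], 149)]
wrist cap held/closed, pen: [[317.0, 264.0], [316.0, 214.0], [95.0, 354.0]]
cap_1 [(0.95, [453.0, 383.0], 532), (0.77, [318.0, 273.0], 13045)]
pen []
```

The cap is seen held at (270,164) in the scene view, as predicted for 76 mm above the closed position, and the pen is back in its stand. Handing in.

```bash
python3 -c "
from station import bot
print(bot.sign_off())"
```

```text
the job is handed in; nothing more can be done
None
```

I touched the pen to the left stud, then the right, and stood it back in its stand. The clamped cap came loose counter-clockwise on the first try, so I never tried it clockwise; it is held level about 76 mm above its closed position, and I handed in with about 21 s of the 72 s used.

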